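Close up the chip tray and pull-start the key cutter

ROBOT

A 6-joint arm with a two-finger parallel gripper is mounted at the origin on the work surface. World frame = base frame: x ahead of the robot, y to its left, z up, the work surface at z = 0. Lengths are in mm, angles in rad, forces in N, time in s.
With the tool pointing down it reaches from about 300 to 850 mm from the base axis. Payload 4.2 kg.
Tool frame: the origin (TCP) lies at the very end of the fingers, on their centre line; the grasp point (between the pads) lies 19 mm behind it; z points along the fingers, y is the line along which they close (so a half turn about z gives the same grasp; the last joint's range is limited). The gripper opens to 91 mm and grips with 3 to 60 N. Pads are 32 mm wide; open, the fingers measure 118 mm over their backs; the gripper's body (76 mm by 178 mm) begins 60 mm behind the grasp point.
Start: joints at [1.143, 0.32, 1.565, -0, 1.257, -0.02], TCP at [228.044, 527.863, 213.976] pointing down, gripper open.
Joint ranges: [-3.11, 3.11], [-0.84, 2.01], [0.21, 2.61], [-1.34, 4.49], [0.05, 2.63], [-2.56, 2.56]. Speed limits (rad/s): [2.57, 2.57, 3.14, 3.14, 3.14, 3.14].

INTERFACE

Orientations are given as [roll, pitch, yaw] about the fixed x, y, z axes, in that order (R = Rz(yaw) Ry(pitch) Rx(roll)).
In Python, from cell import manip, imaging gives the robot as it stands.
- The arm moves only by the tool step_arm, never from a script. Its argument "targets" is a list of rows, each a list of 7 numbers: the closure in counts, from 0 (fully open) to 255 (shut), then the shift along the world's x, y, z in m, then the turn, a rotation vector about the world's x, y, z in rad. A call has 1 to 5 rows; each row is the pose to reach, as a shift and turn from the pose commanded when the call began; what a row does not reach only later rows make up. A row lasts 1/10 s, in which the tool goes at most 50 mm and 8.59 degrees, less where a joint would pass 70% of its speed; a pose out of reach is approached as far as the arm can. A call with a gripper value outside its range is refused whole. The fingers move at their own pace and stop on an object; "newtons" is the grip in N (left out, the last holds). Time passes only in rows, so rows that repeat a pose let the fingers close. It gives the time, the measured TCP pose, the force, the opening and the grip force at its end, in the units of the state.
- manip.observe(): the state, without advancing time (a new reading comes with each control period).
- imaging.camera(name): name is "scene" or "side" or "wrist"; returns the picture (384x512x3 uint8, blue, green, red); there is no depth.
- imaging.camera_model(name): a dict with "vfov" (degrees; the focal length in pixels is half the picture's height over the tangent of half this angle, whatever the lens; pixels are square), "cx", "cy" (the principal point, pixels), "R" (3x3) and "t" (3): a world point X has camera coordinates R X + t; the wrist camera has in their place "T_tool_cam" (4x4, takes a point from camera to tool coordinates, whose origin is the TCP and whose axes are the flange's). Camera axes: x right, y down, z forward; pixel columns grow to the right and rows downward; lengths in mm; the calibration is good to about 2 mm. A picture is of the moment at which its call begins: read the wrist's pose just before it. camera_model takes no time and is no camera call.
- manip.close_job(): hands the job in; it is judged then, once.
The state is a dict: "time_s": time; "qpos": joint angles; "dq": joint speeds; "joint_torque": joint torques, N m; "tool_pos": TCP position; "ee_rot": TCP orientation; "wrist_force": force on the tool from outside, world axes, zero at the start; "ft_torque": the same for the moment, N m; "width": finger opening in mm; "gripper_force": force on a finger pad.
Only numpy, scipy, OpenCV 4.12 (cv2) and the standard library are available. Lean on these libraries where they do the work, as an engineer would, in place of code of your own. Each camera call takes 0.05 s, during which the arm holds its last target. There are 200 camera calls.

TASK

Get the key-cutting machine running: ease the loose chip tray flush and centred against the machine's front apron, without ramming it, and let go. Then pull the red start knob straight out until you feel it come firmly against its stop, hold it against the stop for a second without hauling on it or twisting the control head off its angle, guide it back in rather than letting it snap, and let go. Leave the other things on the bench alone.

Things in the scene. Friction and masses are not known exactly. Their poses are not given: they have to be found in the camera images.
- key_machine: Cream and blue key cutter bolted down, 220 deep x 270 wide mm, casting 70 high (from x -40 back), blue motor to 155 high at left rear. Origin at bench level; x points from its front to its rear, y to the left, z up. Its front is a cream apron 180 wide (y -90 to 90), 50 high, flat upright face at x = -100 mm: the tray belongs against it, ends in line.
- machine_front (a point): Centre of the apron's face, 30 mm above the bench; axes as the machine's.
- chip_tray: Loose open aluminium chip tray, about 0.5 kg, 130 (x) x 180 (y) mm, walls 45 high, 5 thick, in front of the machine. Origin: centre of its underside; its +x side is the back that butts the apron. A black bar 14 thick (x), 22 high, 170 long runs along y over the middle, its centre 57 above the bench, with 50 mm clear on either side of it inside the tray.
- tray_bar (a point): Middle of the tray's black bar, 57 mm above the tray's underside; axes as the tray's.
- tray_back_left (a point): Left (+y) end of the tray's back outer face, at tray x +65, y +90, z +20 mm.
- tray_back_right (a point): Right (-y) end of the tray's back outer face, at tray x +65, y -90, z +20 mm.
- control_head (a joint): Tilt of the grey control head (64 x 70 mm face) at the machine's right, rad: 0 would face straight up, more leans its face to the machine's front; set at 0.35 to 0.70. Hinge line along the machine's y through machine x 20, y -75, z 105 mm, held only by friction (1.4 N m): sideways pulls on the knob turn it, pulls along the knob's axis do not.
- head_collar (a point): Centre of the head's face, where the knob comes out, 50 mm from the hinge line. z points straight out of the face (the pull direction), y along the machine's y.
- start_knob (a joint): How far the red start knob is pulled out, in m: 0 at rest. A firm stop inside the head ends its travel somewhere between 12 and 28 mm, different each time and not to be seen, only felt. A spring always pulls it in: 2 N at rest, plus 0.4 N per mm pulled (7 to 13 N just short of the stop).
- knob_stem: The red knob's steel stem, fixed to it and moving with it; its foot, hidden in the head, is what meets the stop. Origin on the knob's axis, 1 mm out from the head's face when the knob is at rest; z outward along the axis.
- knob_grip (a point): On the red knob's axis at the middle of its head, moving with the knob. z is the knob's axis, pointing outward (the pull direction); y along the machine's y. The head is a cylinder 48 mm across and 27 mm long (13 mm either way from here) on a thinner 26 mm stem; at rest this point is 29 mm out from the head's face.
- spray_can: Bystander: spray can, 56 mm across, 150 mm high, at the machine's left. Origin under its centre. Leave alone.
- padlock: Bystander: brass padlock lying flat, 95 x 70 x 26 mm, origin under its body. Leave alone.
- screwdriver: Bystander: screwdriver lying right of the tray. Leave alone.
- blanks_box: Bystander: blue box of key blanks, 90 x 130 x 50 mm, at the machine's right; origin under its centre. Leave alone.
- brush: Bystander: brush lying on the left of the bench. Leave alone.
- pen_mug: Bystander: white mug, 76 mm across, 90 mm high, on the right. Leave alone.
- lock_cylinder: Bystander: brass lock cylinder 70 mm long lying on the left. Leave alone.
There are look-alikes about, which are no part of the job. What is shaped like the chip_tray but brown is not meant.

How it is judged:
By the outcome, as a careful person would: the job done as asked, in the order asked, and still so for the second after the job is handed in, with the robot touching nothing.
It also fails if it takes over 67 s, if anything falls off the work surface, if the arm or the gripper's body presses on something with over 40 N, if the wrist force passes 120 N, or if a joint passes its speed limit or range.

## Working session

There is one attempt and no reset: what is moved stays moved. The work goes in short steps, Python scripts to look and compute and a tool call to move; the robot and the scene stay as the last step left them, time stands still between calls to the robot, and variables do not carry over. Pictures are saved under pics/ and viewed, at most 10 in all, crops included, and the job is handed in when it is done.

Besides the shell and the picture viewer there is one more tool, called as name(argument=value, ...), one argument or row to a line, values as JSON. step_arm: Moves the arm, as the interface text tells. Its arguments: {"type":"object","properties":{"targets":{"type":"array"},"newtons":{"type":"number"}},"required":["targets"]}

```bash
mkdir -p pics; ls; python3 - <<'E'
from cell import manip, imaging
import cv2
for n in ("scene","side"):
    cv2.imwrite(f"pics/{n}0.png",cv2.resize(imaging.camera(n),(800,600),interpolation=cv2.INTER_CUBIC))
for n in ("scene","side","wrist"): print(n,imaging.camera_model(n))
print(manip.observe())
E
```

```text
pics
scene {'vfov': 45.778555762648665, 'cx': 256.80172230860916, 'cy': 178.86671451347638, 'R': array([[-0.66989174,  0.74245414,  0.00262762],
       [ 0.63719035,  0.57672507, -0.51125009],
       [-0.38109516, -0.34080791, -0.85942798]]), 't': array([ 313.33421136, -219.68502036, 1815.77739881])}
side {'vfov': 47.07283558932361, 'cx': 257.9892130291754, 'cy': 193.70537343369332, 'R': array([[-0.99558216, -0.09353869,  0.00816509],
       [-0.05550004,  0.51610671, -0.85472429],
       [ 0.07573574, -0.85140142, -0.51901803]]), 't': array([ 445.57449968,  137.68420418, 1508.38413276])}
wrist {'vfov': 58.77584170979136, 'cx': 254.71273080880405, 'cy': 195.12230377888946, 'T_tool_cam': array([[-1.40070940e-03, -9.66717514e-01, -2.55842307e-01,
         7.13455481e+01],
       [ 9.99998976e-01, -1.27873585e-03, -6.43097777e-04,
         8.16019053e-01],
       [ 2.94539153e-04, -2.55842946e-01,  9.66718315e-01,
        -1.69880313e+02],
       [ 0.00000000e+00,  0.00000000e+00,  0.00000000e+00,
         1.00000000e+00]])}
{'time_s': 0.1, 'qpos': array([ 1.14300059e+00,  3.20232489e-01,  1.56554113e+00, -2.06872569e-05,
        1.25742735e+00, -1.99737258e-02]), 'dq': array([-0.0001626 , -0.00086287, -0.00182549, -0.00051383, -0.0002959 ,
       -0.00042035]), 'joint_torque': array([ 8.10093043e-04, -4.13333881e+01, -2.32510024e+01,  7.26575009e-02,
        4.22031269e-02, -8.43550492e-05]), 'tool_pos': array([227.85370919, 527.4314679 , 213.20794642]), 'ee_rot': array([-3.13998426e+00, -1.24564166e-05,  2.73377703e+00]), 'wrist_force': array([0.4384029 , 0.41578942, 0.67159467]), 'ft_torque': array([-0.02228911,  0.020384  ,  0.01024253]), 'gripper_force': 0.0, 'width': 91.15044999015758}
```

View pics/scene0.png

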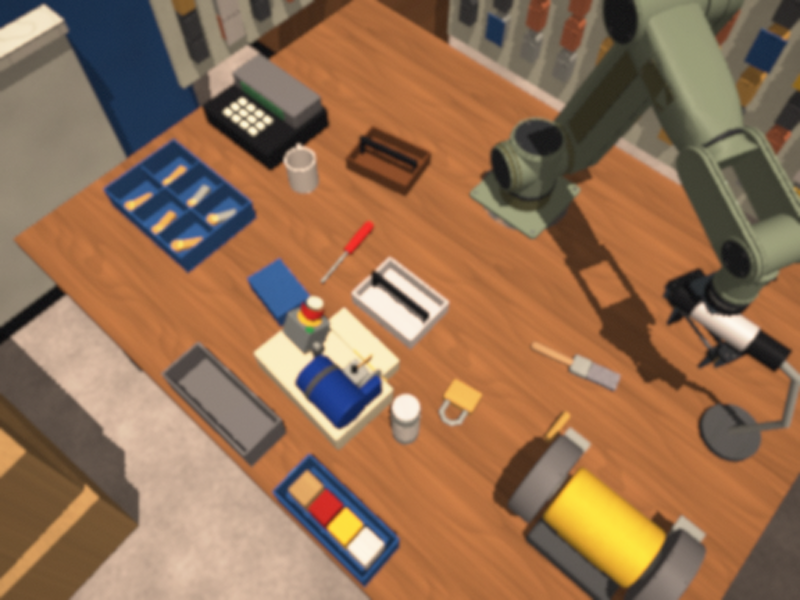

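View pics/side0.png

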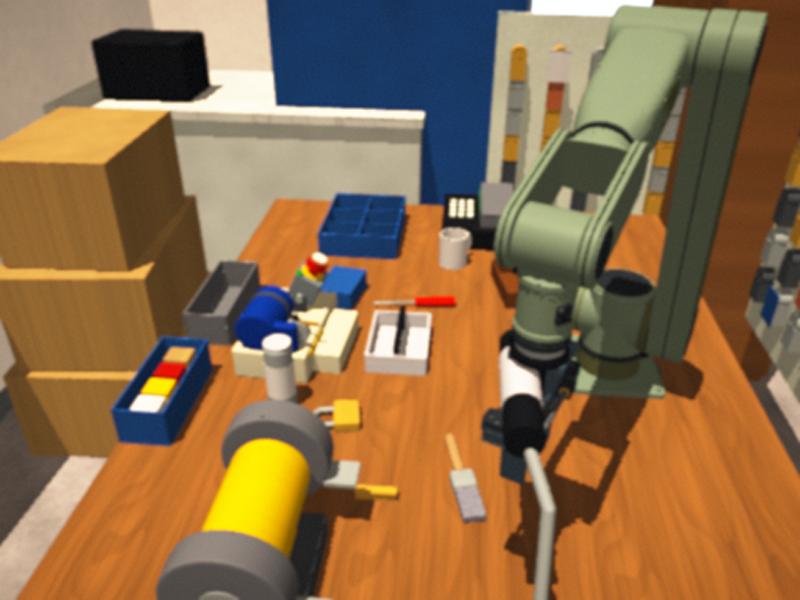

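```bash
cat > h.py <<'E'
from cell import manip, imaging
import cv2, numpy as np
from scipy.spatial.transform import Rotation as Ro
def cam(name, st=None):
    m=imaging.camera_model(name); f=192/np.tan(np.radians(m['vfov'])/2)
    K=np.array([[f,0,m['cx']],[0,f,m['cy']],[0,0,1]])
    if name!='wrist': return K,m['R'],m['t']
    T=np.eye(4); T[:3,:3]=Ro.from_euler('xyz',st['ee_rot']).as_matrix(); T[:3,3]=st['tool_pos']
    W=np.linalg.inv(T@m['T_tool_cam']); return K,W[:3,:3],W[:3,3]
def onz(c,uv,z):
    K,R,t=c; d=R.T@np.linalg.inv(K)@[*uv,1]; o=-R.T@t; return o+d*(z-o[2])/d[2]
def proj(c,X):
    K,R,t=c; p=K@(R@np.asarray(X,float)+t); return p[:2]/p[2]
def tri(cs,uvs):
    A=np.zeros((3,3));b=np.zeros(3)
    for c,uv in zip(cs,uvs):
        K,R,t=c; d=R.T@np.linalg.inv(K)@[*uv,1]; d/=np.linalg.norm(d); P=np.eye(3)-np.outer(d,d); A+=P;b+=P@(-R.T@t)
    return np.linalg.solve(A,b)
E
python3 - <<'E'
from h import *
s=cam('scene');d=cam('side');k=1.5625
for n,c,uv,z in [('tL',s,(352,295),45),('tT',s,(391,259),45),('tR',s,(448,301),45),('tB',s,(408,338),45),
 ('bar1',s,(374,274),68),('bar2',s,(428,315),68),('side bar',d,(403,308),68),('side bar',d,(402,355),68),
 ('apronL',s,(345,309),50),('apronR',s,(399,360),50),('mR',s,(255,353),50),('mB',s,(338,440),0),('can',s,(405,438),0)]:
  print(n,onz(c,np.array(uv)/k,z).round())
print('knob',tri([s,d],[np.array((314,303))/k,np.array((317,259))/k]).round())
E
```

```text
tL [525. -99.  45.]
tT [395. -98.  45.]
tR [391.  73.  45.]
tB [521.  68.  45.]
bar1 [461. -90.  68.]
bar2 [458.  70.  68.]
side bar [456. -81.  68.]
side bar [441. 102.  68.]
apronL [563. -83.  50.]
apronR [575.  90.  50.]
mR [ 770. -151.   50.]
mB [778. 102.  -0.]
can [681. 203.   0.]
knob [646. -79. 187.]
```

step_arm(
  targets=[
    [0,0.01,-0.02,0.045,0,0,-0.1],
    [0,0.03,-0.06,0.07,0,0,-0.2],
    [0,0.052,-0.1,0.09,0,0,-0.3],
    [0,0.075,-0.14,0.1,0,0,-0.4],
    [0,0.095,-0.18,0.107,0,0,-0.5],
  ],
)

```text
time_s: 0.6
tool_pos: [323.8, 346.3, 321.8]
ee_rot: [3.14, 0.0, 2.23]
wrist_force: [1.0, -0.3, 0.1]
width: 91.2
gripper_force: 0.0
```

step_arm(
  targets=[
    [0,0.02,-0.04,0,0,0,-0.13],
    [0,0.04,-0.08,0,0,0,-0.26],
    [0,0.062,-0.12,0,0,0,-0.39],
    [0,0.085,-0.16,0,0,0,-0.52],
    [0,0.11,-0.2,0,0,0,-0.66],
  ],
)

```text
time_s: 1.1
tool_pos: [433.2, 146.1, 320.9]
ee_rot: [-3.141, -0.0, 1.568]
wrist_force: [0.6, 0.2, 0.2]
width: 91.3
gripper_force: 0.0
```

step_arm(
  targets=[
    [0,0.02,-0.04,0,0,0,0],
    [0,0.04,-0.08,0,0,0,0],
    [0,0.06,-0.12,0,0,0,0],
    [0,0.077,-0.148,0,0,0,0],
    [0,0.077,-0.148,0,0,0,0],
  ],
)

```text
time_s: 1.6
tool_pos: [511.4, -3.3, 319.9]
ee_rot: [-3.141, 0.001, 1.569]
wrist_force: [-0.5, 0.3, -0.0]
width: 91.2
gripper_force: 0.0
```

```bash
python3 - <<'E'
from h import *
s=manip.observe(); cv2.imwrite("pics/w1raw.png",imaging.camera('wrist')); im=cv2.imread("pics/w1raw.png")
import pickle; pickle.dump(cam('wrist',s),open('w1.pkl','wb'))
cv2.imwrite("pics/w1.png",cv2.resize(im,(800,600),interpolation=cv2.INTER_CUBIC)); print(s['time_s'],s['tool_pos'],s['ee_rot'],s['wrist_force'])
E
```

```text
1.6 [511.39630086  -3.34990228 319.8919081 ] [-3.14064860e+00  1.28219001e-03  1.56911755e+00] [-0.47631061  0.27635653 -0.02908291]
```

View pics/w1.png

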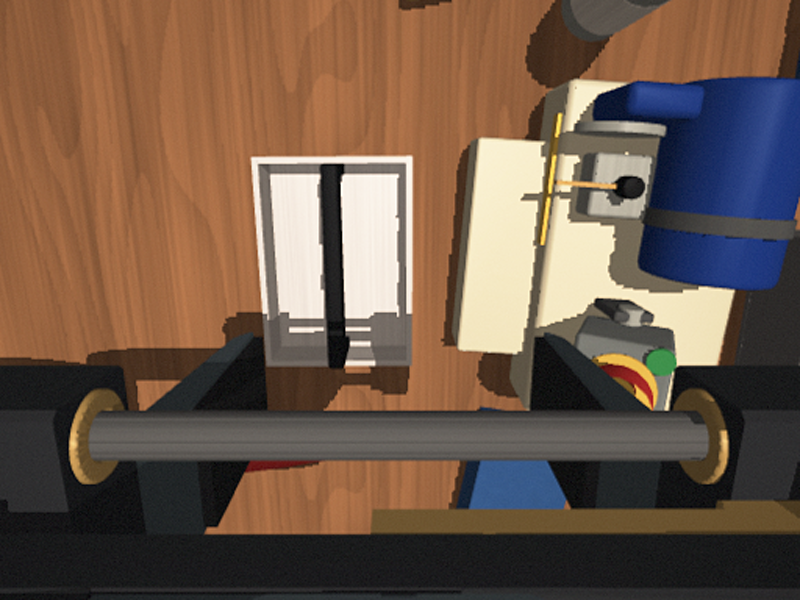

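```bash
python3 - <<'E'
from h import *
im=cv2.imread("pics/w1raw.png"); cv2.imwrite("pics/w1c.png",cv2.resize(im[80:245,150:350],None,fx=3.6,fy=3.6,interpolation=cv2.INTER_CUBIC))
E
```

```text
(no output)
```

View pics/w1c.png

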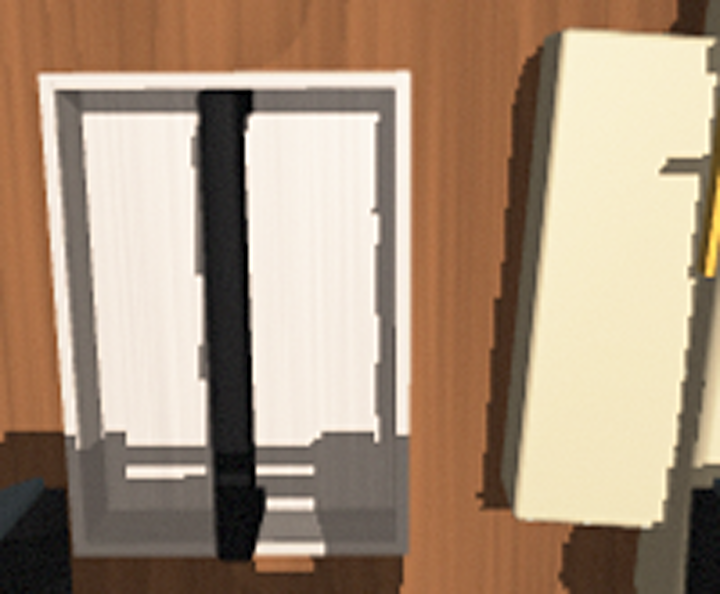

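```bash
python3 - <<'E'
from h import *; import pickle
c=pickle.load(open('w1.pkl','rb'))
g=lambda u,v,z:onz(c,(u/3.6+150-.4,v/3.6+80-.4),z)
P={n:g(*a) for n,a in dict(TL=(38,73,45),TR=(411,71,45),BR=(407,556,45),BL=(73,557,45),b1=(226,91,68),b2=(234,560,68),A1=(561,30,50),A2=(516,519,50)).items()}
for n,p in P.items(): print(n,p.round(1))
yaw=lambda a,b:np.degrees(np.arctan2(-(a-b)[0],(a-b)[1]))
print('centre',(P['TL']+P['TR']+P['BR']+P['BL'])[:2]/4,'tray yaw',yaw(P['TR'],P['BR']),yaw(P['TL'],P['BL']),yaw(P['b1'],P['b2']),'apron',yaw(P['A1'],P['A2']),np.linalg.norm(P['A1']-P['A2']),(P['A1']+P['A2'])/2)
E
```

```text
TL [393.2  75.   45. ]
TR [523.4  75.3  45. ]
BR [ 522.5 -105.3   45. ]
BL [ 393.2 -105.4   45. ]
b1 [461.4  68.8  68. ]
b2 [458.5 -97.7  68. ]
A1 [574.5  88.6  50. ]
A2 [563.7 -88.5  50. ]
centre [458.06926371 -15.08938339] tray yaw -0.2751144593463482 0.027480080992147424 -1.0003813379630797 apron -3.495919113476692 177.36391046084552 [5.69097918e+02 6.55374719e-02 5.00000000e+01]
```

step_arm(
  targets=[
    [100,-0.015,-0.004,-0.045,0,0,0],
    [100,-0.03,-0.008,-0.09,0,0,0],
    [100,-0.045,-0.0115,-0.135,0,0,0],
    [100,-0.0525,-0.0115,-0.18,0,0,0],
    [100,-0.0525,-0.0115,-0.21,0,0,0],
  ],
  newtons=15,
)

```text
time_s: 2.15
tool_pos: [453.7, -10.3, 108.5]
ee_rot: [-3.137, -0.001, 1.575]
wrist_force: [0.1, -0.4, 0.1]
width: 56.2
gripper_force: 0.0
```

step_arm(
  targets=[
    [100,0,0,0,0,0,0],
    [100,0,0,0,0,0,0],
  ],
)

```text
time_s: 2.35
tool_pos: [457.8, -10.9, 111.7]
ee_rot: [3.141, -0.0, 1.575]
wrist_force: [1.1, -0.7, 0.8]
width: 55.4
gripper_force: 0.0
```

```bash
python3 - <<'E'
from h import *
s=manip.observe(); im=imaging.camera('wrist'); cv2.imwrite("pics/w2.png",cv2.resize(im,(640,480))); c=cam('wrist',s)
import pickle; pickle.dump(c,open('w2.pkl','wb')); print(s['tool_pos'],s['width'])
E
```

```text
[457.82865962 -10.85363539 111.69229711] 55.403372403993
```

View pics/w2.png

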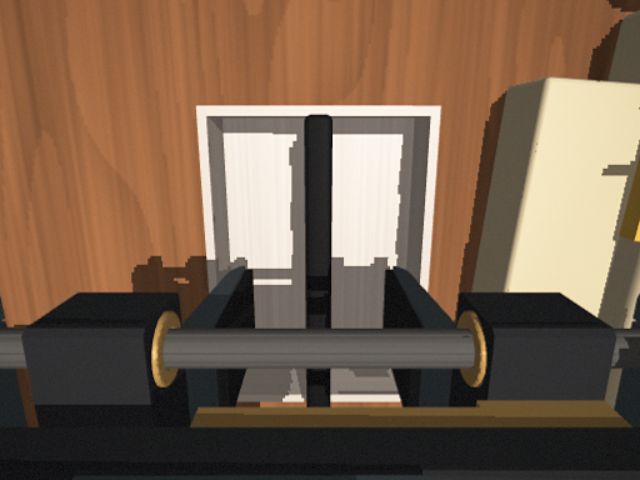

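step_arm(
  targets=[
    [100,0.0005,-0.004,-0.03,0,0,0],
    [100,0.0005,-0.004,-0.055,0,0,0],
    [100,0.0005,-0.004,-0.072,0,0,0],
    [100,0.0005,-0.004,-0.072,0,0,0],
    [100,0.0005,-0.004,-0.072,0,0,0],
  ],
)

```text
time_s: 2.9
tool_pos: [459.7, -15.5, 40.6]
ee_rot: [3.138, 0.0, 1.574]
wrist_force: [0.1, 0.2, 0.9]
width: 55.2
gripper_force: 0.0
```

step_arm(
  targets=[
    [150,0,0,0,0,0,0],
    [180,0,0,0,0,0,0],
    [210,0,0,0,0,0,0],
    [240,0,0,0,0,0,0],
    [240,0,0,0,0,0,0],
  ],
  newtons=15,
)

```text
time_s: 3.4
tool_pos: [458.1, -15.6, 39.1]
ee_rot: [3.141, 0.0, 1.574]
wrist_force: [0.2, 0.2, -0.4]
width: 18.8
gripper_force: 0.0
```

step_arm(
  targets=[
    [240,0,0,0,0,0,0],
    [240,0,0,0,0,0,0],
    [240,0,0,0,0,0,0],
  ],
)

```text
time_s: 3.7
tool_pos: [457.8, -15.6, 39.0]
ee_rot: [-3.141, -0.0, 1.574]
wrist_force: [-1.2, -0.3, 2.4]
width: 13.7
gripper_force: 15.0
```

step_arm(
  targets=[
    [240,0.006,0.003,0,0,0,-0.012],
    [240,0.014,0.007,0,0,0,-0.026],
    [240,0.022,0.011,0,0,0,-0.04],
    [240,0.03,0.015,0,0,0,-0.055],
    [240,0.036,0.018,0,0,0,-0.062],
  ],
)

```text
time_s: 4.2
tool_pos: [490.0, 1.6, 38.9]
ee_rot: [-3.133, 0.002, 1.512]
wrist_force: [-10.6, -5.7, 12.8]
width: 13.7
gripper_force: 15.0
```

step_arm(
  targets=[
    [240,0,0,0,0,0,0],
    [240,0,0,0,0,0,0],
  ],
)

```text
time_s: 4.4
tool_pos: [491.8, 2.2, 39.0]
ee_rot: [-3.137, 0.001, 1.512]
wrist_force: [-6.1, -1.9, 7.4]
width: 14.1
gripper_force: 15.0
```

```bash
python3 - <<'E'
from h import *
s=manip.observe(); im=imaging.camera('wrist'); cv2.imwrite("pics/w3.png",cv2.resize(im[:240,140:440],(800,640))[:600]); c=cam('wrist',s)
import pickle; pickle.dump(c,open('w3.pkl','wb')); print(s['tool_pos'],s['ee_rot'],s['wrist_force'],s['width'])
E
```

```text
[491.79483584   2.16845057  38.97869566] [-3.13674872e+00  7.30931901e-04  1.51180658e+00] [-6.0580005  -1.86780223  7.44820463] 14.13580228838136
```

View pics/w3.png

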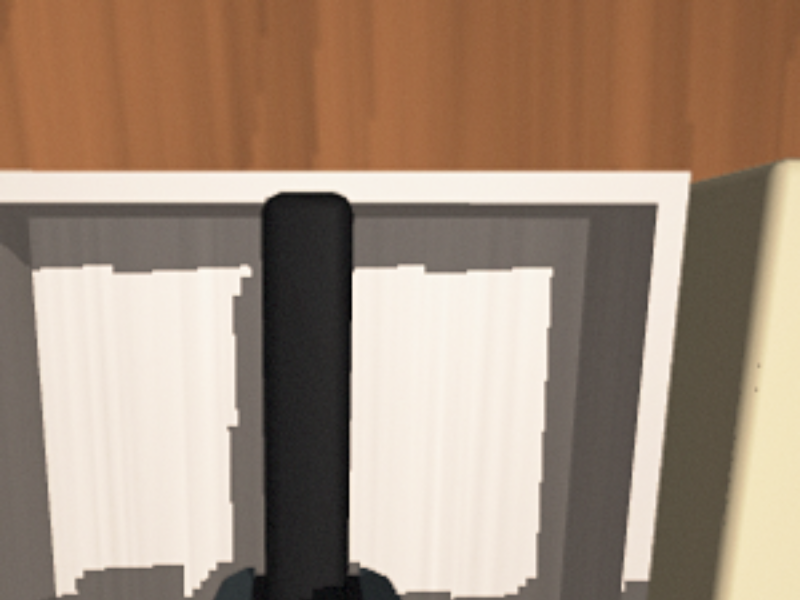

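```bash
python3 - <<'E'
from h import *; import pickle
c=pickle.load(open('w3.pkl','rb'))
g=lambda u,v,z:onz(c,(u/2.667+140-.3,v/2.667-.3),z)
a,b,A,B,A0,B0=g(691,172,45),g(650,598,45),g(780,162,50),g(716,598,50),g(768,168,46),g(716,598,46)
for p in (a,b,A,B,A0):print(p.round(1))
for p,q in ((a,b),(A,B)): print(np.degrees(np.arctan2(-(p-q)[0],(p-q)[1])))
E
```

```text
[562.9  88.3  45. ]
[558.7  12.3  45. ]
[575.3  88.5  50. ]
[569.   13.5  50. ]
[575.3  88.1  46. ]
-3.1028549359402455
-4.763288087162331
```

step_arm(
  targets=[
    [240,0.002,0.0007,0.0005,0,0,0],
    [240,0.004,0.001,0.0005,0,0,0],
    [240,0.006,0.0015,0.0005,0,0,0],
    [240,0.008,0.0018,0.0005,0,0,0],
    [240,0.008,0.0018,0.0005,0,0,0],
  ],
)

```text
time_s: 4.95
tool_pos: [502.5, 4.4, 39.1]
ee_rot: [3.141, -0.0, 1.511]
wrist_force: [-1.1, 1.2, -2.5]
width: 13.6
gripper_force: 15.0
```

step_arm(
  targets=[
    [240,0.0005,0,0,0,0,0],
    [240,0.001,0,0,0,0,0],
    [240,0.0015,0,0,0,0,0],
    [240,0.002,0,0,0,0,0],
  ],
)

```text
time_s: 5.35
tool_pos: [502.7, 4.5, 39.1]
ee_rot: [-3.139, -0.001, 1.511]
wrist_force: [-4.6, 2.0, -1.5]
width: 14.1
gripper_force: 15.0
```

step_arm(
  targets=[
    [240,0.0005,0,-0.0003,0,0,0],
    [240,0.001,0,-0.0003,0,0,0],
  ],
)

```text
time_s: 5.55
tool_pos: [502.7, 4.5, 39.1]
ee_rot: [-3.137, -0.0, 1.511]
wrist_force: [-9.8, 2.3, 2.9]
width: 14.0
gripper_force: 15.0
```

step_arm(
  targets=[
    [240,0.0005,0,0,0,0,0],
    [240,0.001,0,0,0,0,0],
  ],
)

```text
time_s: 5.75
tool_pos: [502.7, 4.5, 39.1]
ee_rot: [-3.135, -0.0, 1.511]
wrist_force: [-10.2, 2.3, 5.0]
width: 13.9
gripper_force: 15.0
```

```bash
python3 - <<'E'
from h import *
s=manip.observe(); im=imaging.camera('wrist'); cv2.imwrite("pics/w4.png",cv2.resize(im[40:240,300:440],(560,800))[:600]); c=cam('wrist',s)
import pickle; pickle.dump(c,open('w4.pkl','wb')); print(s['tool_pos'],s['ee_rot'],s['wrist_force'],s['ft_torque'],s['width'])
E
```

```text
[502.72060006   4.53594586  39.07608991] [-3.13475711e+00 -3.48967070e-04  1.51100335e+00] [-10.24981997   2.27789015   5.01646397] [ 0.26894893  1.66785031 -0.22130867] 13.875213410279164
```

View pics/w4.png

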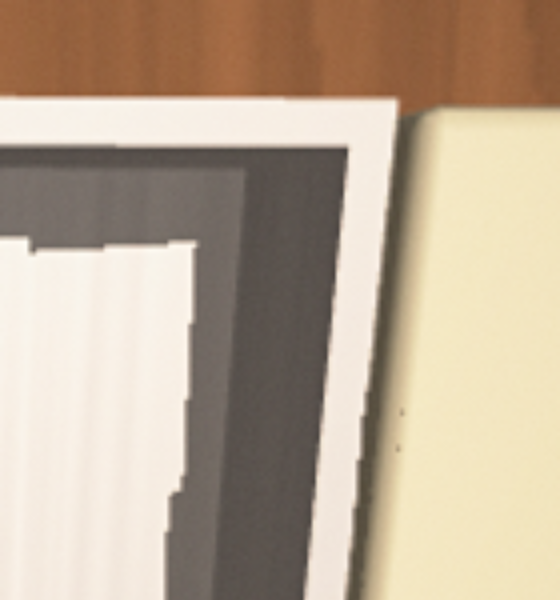

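```bash
python3 - <<'E'
from h import *; import pickle
c=pickle.load(open('w4.pkl','rb'))
g=lambda u,v,z:onz(c,(u/4+300-.4,v/4+40-.4),z)
for a in ((398,100,45),(437,107,50),(404,118,45),(350,585,45),(362,590,45)): print(g(*a).round(1))
E
```

```text
[574.   90.4  45. ]
[576.3  89.   50. ]
[574.8  88.5  45. ]
[570.8  34.4  45. ]
[572.3  33.7  45. ]
```

step_arm(
  targets=[
    [240,-0.002,-0.0006,0.0002,0,0,0],
    [240,-0.003,-0.0012,0.0002,0,0,0],
    [240,-0.003,-0.0012,0.0002,0,0,0],
    [240,-0.003,-0.0012,0.0002,0,0,0],
  ],
)

```text
time_s: 6.2
tool_pos: [502.4, 3.3, 39.1]
ee_rot: [-3.14, -0.001, 1.511]
wrist_force: [-4.3, 3.2, -3.0]
width: 13.7
gripper_force: 15.0
```

step_arm(
  targets=[
    [240,0.001,0,0,0,0,0],
    [240,0.002,0,0,0,0,0],
    [240,0.003,0,0,0,0,0],
    [240,0.003,0,0,0,0,0],
    [240,0.003,0,0,0,0,0],
  ],
  newtons=3,
)

```text
time_s: 6.7
tool_pos: [504.8, 3.2, 39.2]
ee_rot: [-3.139, -0.0, 1.512]
wrist_force: [-6.5, 2.8, -1.7]
width: 17.8
gripper_force: 3.0
```

step_arm(
  targets=[
    [240,-0.0015,0,0,0,0,0],
    [240,-0.0025,0,0,0,0,0],
    [110,-0.0025,0,0,0,0,0],
    [110,-0.0025,0,0,0,0,0],
    [110,-0.0025,0,0,0,0,0],
  ],
)

```text
time_s: 7.2
tool_pos: [505.4, 2.6, 40.2]
ee_rot: [3.138, 0.0, 1.512]
wrist_force: [-0.3, 0.9, 0.3]
width: 35.6
gripper_force: 0.0
```

step_arm(
  targets=[
    [110,0,0,0,0,0,0],
    [110,-0.001,0,0,0,0,0],
    [110,-0.002,0,0.005,0,0,0],
    [110,-0.002,0,0.03,0,0,0],
    [110,-0.002,0,0.06,0,0,0],
  ],
)

```text
time_s: 7.7
tool_pos: [500.5, 2.9, 99.4]
ee_rot: [-3.139, 0.0, 1.512]
wrist_force: [0.5, 0.1, 0.5]
width: 51.9
gripper_force: 0.0
```

step_arm(
  targets=[
    [0,-0.02,0.03,0.05,0,0,0],
    [0,-0.04,0.06,0.1,0,0,0],
    [0,-0.04,0.075,0.15,0,0,0],
    [0,-0.04,0.075,0.2,0,0,0],
    [0,-0.04,0.075,0.23,0,0,0],
  ],
)

```text
time_s: 8.2
tool_pos: [460.5, 78.5, 329.0]
ee_rot: [3.141, -0.0, 1.513]
wrist_force: [1.3, -0.1, -0.2]
width: 88.8
gripper_force: 0.0
```

step_arm(
  targets=[
    [0,0,0,0,0,0,0],
    [0,0,0,0,0,0,0],
    [0,0,0,0,0,0,0],
  ],
)

```text
time_s: 8.5
tool_pos: [460.7, 77.6, 325.2]
ee_rot: [-3.139, 0.001, 1.512]
wrist_force: [-0.1, 0.8, -0.9]
width: 91.5
gripper_force: 0.0
```

```bash
python3 - <<'E'
from h import *
s=manip.observe(); im=imaging.camera('wrist'); cv2.imwrite("pics/w5raw.png",im); cv2.imwrite("pics/w5.png",cv2.resize(im,(800,600),interpolation=cv2.INTER_CUBIC)); c=cam('wrist',s)
import pickle; pickle.dump(c,open('w5.pkl','wb')); print(s['time_s'],s['tool_pos'],s['ee_rot'],s['wrist_force'])
E
```

```text
8.5 [460.71933264  77.57985762 325.16376488] [-3.13902522e+00  6.14724714e-04  1.51167558e+00] [-0.12242725  0.79080488 -0.91459081]
```

View pics/w5.png

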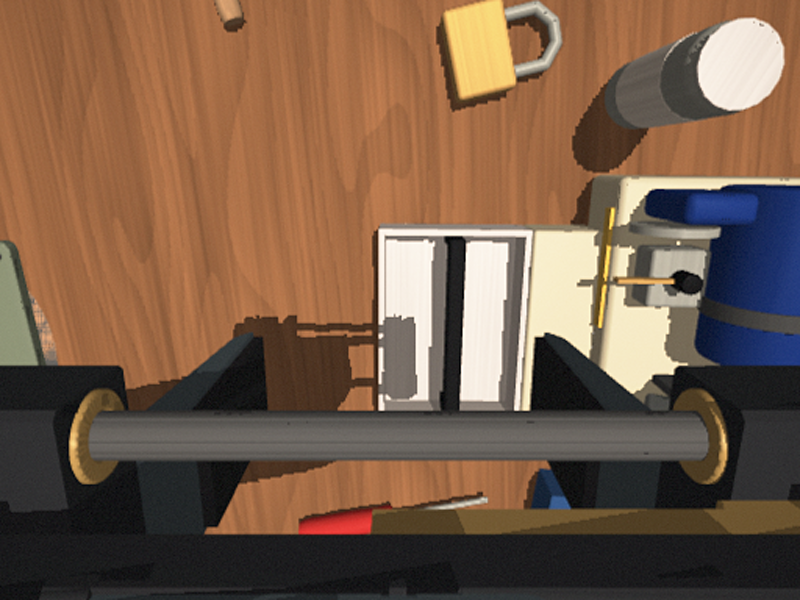

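step_arm(
  targets=[
    [0,0.01,-0.015,0,0,0,0.14],
    [0,0.025,-0.03,0,0,0,0.28],
    [0,0.04,-0.05,0,0,0,0.42],
    [0,0.055,-0.065,0,0,0,0.56],
    [0,0.07,-0.08,0,0,0,0.7],
  ],
)

```text
time_s: 9.05
tool_pos: [531.5, -3.1, 324.5]
ee_rot: [-3.139, -0.002, 2.217]
wrist_force: [-0.3, -0.2, -0.1]
width: 91.4
gripper_force: 0.0
```

step_arm(
  targets=[
    [0,0.015,-0.015,0,0,0,0.14],
    [0,0.03,-0.03,0,0,0,0.28],
    [0,0.045,-0.045,0,0,0,0.42],
    [0,0.06,-0.06,0,0,0,0.56],
    [0,0.075,-0.075,0,0,0,0.7],
  ],
)

```text
time_s: 9.55
tool_pos: [606.6, -78.0, 324.3]
ee_rot: [-3.141, -0.004, 2.917]
wrist_force: [-0.3, 0.7, 0.1]
width: 90.9
gripper_force: 0.0
```

step_arm(
  targets=[
    [0,0,0,0,0,0,0.1],
    [0,0,0,0,0,0,0.169],
    [0,0,0,0,0,0,0.169],
  ],
)

```text
time_s: 9.85
tool_pos: [606.2, -77.5, 324.3]
ee_rot: [3.141, -0.004, 3.08]
wrist_force: [-0.2, -0.5, 0.0]
width: 91.4
gripper_force: 0.0
```

step_arm(
  targets=[
    [0,0,0,-0.01,-0.0085,-0.14,0],
    [0,0,0,-0.025,-0.017,-0.28,0],
    [0,0,0,-0.04,-0.027,-0.42,0],
    [0,0,0,-0.059,-0.0275,-0.449,0],
    [0,0,0,-0.059,-0.0275,-0.449,0],
  ],
)

```text
time_s: 10.35
tool_pos: [602.0, -76.6, 262.6]
ee_rot: [3.14, 0.44, 3.079]
wrist_force: [0.1, -0.1, -0.1]
width: 91.4
gripper_force: 0.0
```

step_arm(
  targets=[
    [0,0,0,0,0,0,0],
    [0,0,0,0,0,0,0],
  ],
)

```text
time_s: 10.55
tool_pos: [608.3, -77.4, 269.1]
ee_rot: [-3.141, 0.452, 3.081]
wrist_force: [-0.8, 0.1, -0.5]
width: 91.1
gripper_force: 0.0
```

```bash
python3 - <<'E'
from h import *
s=manip.observe(); im=imaging.camera('wrist'); cv2.imwrite("pics/w6raw.png",im); c=cam('wrist',s)
import pickle; pickle.dump(c,open('w6.pkl','wb')); print(s['time_s'],s['tool_pos'],s['ee_rot'],s['wrist_force'],s['qpos'])
print(Ro.from_euler('xyz',s['ee_rot']).as_matrix().round(3))
S=cv2.imread('pics/scene0.png')
for n in ('scene','side'):
    cv2.imwrite(f'pics/{n}6raw.png',imaging.camera(n))
a=cv2.imread('pics/scene6raw.png')[165:245,160:240]; b=cv2.imread('pics/side6raw.png')[145:225,160:240]
out=np.zeros((600,800,3),np.uint8); out[:420,:560]=cv2.resize(im,(560,420),interpolation=cv2.INTER_CUBIC)
out[:240,560:]=cv2.resize(a,(240,240)); out[250:490,560:]=cv2.resize(b,(240,240)); cv2.imwrite('pics/c6.png',out)
E
```

```text
10.55 [608.31466361 -77.44076463 269.05422764] [-3.14136359  0.45211943  3.08051985] [-0.76395596  0.09385628 -0.48684061] [-0.17165703  0.13426576  1.75830681  0.06691563  0.80040084 -1.71698278]
[[-0.898  0.061  0.436]
 [ 0.055  0.998 -0.027]
 [-0.437 -0.    -0.9  ]]
```

View pics/c6.png

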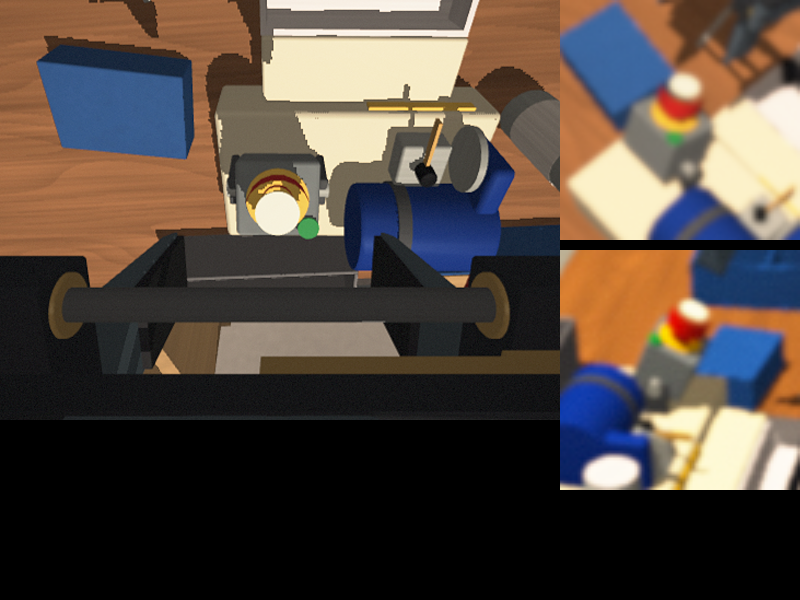

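```bash
python3 - <<'E'
from h import *; import pickle
w=pickle.load(open('w6.pkl','rb')); s=cam('scene'); d=cam('side')
im=cv2.imread('pics/w6raw.png').astype(int); b,g,r=im[...,0],im[...,1],im[...,2]
def blob(m,near):
    n,l,st,ce=cv2.connectedComponentsWithStats(m.astype(np.uint8))
    i=min(range(1,n),key=lambda i:np.hypot(*(ce[i]-near))+(st[i][4]<100)*1e3); return ce[i],st[i]
sub=np.zeros(b.shape,bool); sub[130:218,200:310]=1
print('px',im[195,252],im[172,235])
wc=blob((b>190)&(r>200)&sub,(252,195)); yc=blob((r-b>60)&(g>90)&sub,(253,180)); print(wc,yc)
def one(n,box,near):
    I=cv2.imread(f'pics/{n}6raw.png').astype(int); m=np.zeros(I.shape[:2],bool); m[box[0]:box[1],box[2]:box[3]]=1
    R=blob((I[...,2]-I[...,1]>70)&(I[...,2]-I[...,0]>70)&m,near); W=blob((I[...,0]>150)&(I[...,2]>170)&m,near); print(n,'red',R,'white',W); return W[0]
a=one('scene',(180,225,185,225),(201.7,193)); e=one('side',(150,180,190,222),(205,164.7))
print('tri',tri([w,s,d],[wc[0],a,e]),tri([s,d],[a,e]))
ex=np.array([.998,-.061,0]);ey=np.array([.061,.998,0]);H=np.array([668.9,-6,105])+20*ex-75*ey
for th in np.arange(.35,.71,.05):
    ax=-np.sin(th)*ex+np.array([0,0,np.cos(th)])
    print(th.round(2),'face',proj(w,H+50*ax).round(1),'top',proj(w,H+92*ax).round(1),(H+92*ax).round(1),proj(s,H+92*ax).round(1),proj(d,H+92*ax).round(1))
E
```

```text
px [222 242 247] [ 42 103 130]
(array([253.20289855, 194.85587762]), array([ 233,  176,   41,   39, 1242], dtype=int32)) (array([254.18514851, 175.32475248]), array([ 225,  154,   58,   50, 1010], dtype=int32))
scene red (array([198.80769231, 200.47115385]), array([192, 195,  16,  11, 104], dtype=int32)) white (array([217.19672131, 212.80327869]), array([208, 198,  17,  27, 366], dtype=int32))
side red (array([200.33866667, 162.936     ]), array([190, 150,  32,  26, 375], dtype=int32)) white (array([204.28571429, 164.45238095]), array([200, 162,   9,   6,  42], dtype=int32))
tri [643.89154484 -47.59449493 184.7433553 ] [644.49319208   4.58819961 220.20572127]
0.35 face [254.5 188.7] top [254.5 206.5] [652.8 -80.1 191.4] [198.6 195.5] [201.6 163.8]
0.4 face [254.5 186.1] top [254.5 201. ] [648.5 -79.9 189.7] [199.7 194.9] [202.8 164.3]
0.45 face [254.5 183.4] top [254.5 195.4] [644.3 -79.6 187.8] [200.8 194.4] [204.  164.9]
0.5 face [254.5 180.7] top [254.5 189.7] [640.3 -79.4 185.7] [201.8 193.9] [205.2 165.6]
0.55 face [254.5 177.9] top [254.5 183.9] [636.3 -79.1 183.4] [202.8 193.5] [206.4 166.2]
0.6 face [254.5 175.2] top [254.4 178. ] [632.4 -78.9 180.9] [203.8 193.1] [207.5 167. ]
0.65 face [254.5 172.4] top [254.4 172.1] [628.7 -78.7 178.2] [204.8 192.8] [208.6 167.7]
0.7 face [254.5 169.6] top [254.4 166.1] [625.1 -78.5 175.4] [205.7 192.6] [209.6 168.6]
```

step_arm(
  targets=[
    [0,0.01,-0.0008,-0.022,0,0,0],
    [0,0.02,-0.0016,-0.044,0,0,0],
    [0,0.026,-0.002,-0.058,0,0,0],
    [0,0.03,-0.0022,-0.066,0,0,0],
    [0,0.03,-0.0022,-0.066,0,0,0],
  ],
)

```text
time_s: 11.2
tool_pos: [636.9, -79.3, 200.4]
ee_rot: [3.141, 0.448, 3.081]
wrist_force: [0.1, -0.6, -0.2]
width: 91.0
gripper_force: 0.0
```

step_arm(
  targets=[
    [0,0.004,-0.0003,-0.009,0,0,0],
    [0,0.008,-0.0006,-0.018,0,0,0],
    [0,0.012,-0.001,-0.027,0,0,0],
    [0,0.016,-0.0013,-0.036,0,0,0],
    [0,0.016,-0.0013,-0.036,0,0,0],
  ],
)

```text
time_s: 11.7
tool_pos: [652.1, -80.6, 163.5]
ee_rot: [3.141, 0.447, 3.081]
wrist_force: [-0.3, -0.1, -0.2]
width: 91.5
gripper_force: 0.0
```

step_arm(
  targets=[
    [0,0,0,0,0,0,0],
    [0,0,0,0,0,0,0],
  ],
)

```text
time_s: 11.9
tool_pos: [652.8, -80.7, 165.9]
ee_rot: [-3.141, 0.451, 3.081]
wrist_force: [-0.2, 0.3, 0.9]
width: 91.3
gripper_force: 0.0
```

step_arm(
  targets=[
    [0,0.002,-0.0003,-0.002,0,0,0],
    [40,0.0035,-0.0004,-0.0042,0,0,0],
    [80,0.0035,-0.0004,-0.0042,0,0,0],
    [90,0.0035,-0.0004,-0.0042,0,0,0],
    [90,0.0035,-0.0004,-0.0042,0,0,0],
  ],
  newtons=8,
)

```text
time_s: 12.4
tool_pos: [656.1, -81.1, 161.4]
ee_rot: [-3.141, 0.45, 3.081]
wrist_force: [-0.4, 0.2, -0.5]
width: 62.2
gripper_force: 0.0
```

step_arm(
  targets=[
    [110,0,0,0,0,0,0],
    [118,0,0,0,0,0,0],
    [126,0,0,0,0,0,0],
    [150,0,0,0,0,0,0],
    [150,0,0,0,0,0,0],
  ],
)

```text
time_s: 12.9
tool_pos: [656.1, -81.4, 161.4]
ee_rot: [-3.141, 0.45, 3.081]
wrist_force: [-0.4, -3.3, -0.4]
width: 47.8
gripper_force: 8.0
```

step_arm(
  targets=[
    [150,0,0,0,0,0,0],
    [150,0,0,0,0,0,0],
    [150,0,0,0,0,0,0],
  ],
)

```text
time_s: 13.2
tool_pos: [656.1, -81.4, 161.4]
ee_rot: [-3.141, 0.45, 3.081]
wrist_force: [-1.5, -3.9, 1.0]
width: 48.4
gripper_force: 8.0
```

```bash
cat > st.py <<'E'
from h import *
s=manip.observe(); R=Ro.from_euler('xyz',s['ee_rot']).as_matrix()
print(s['time_s'],'pos',s['tool_pos'].round(1),'rot',s['ee_rot'].round(3),'F tool',(R.T@s['wrist_force']).round(1),'M tool',(R.T@s['ft_torque']).round(2),'w',s['width'],s['gripper_force'])
print('along -z tool:',-(R[:,2]@s['tool_pos']).round(2),'z',R[:,2].round(4))
E
python3 st.py
```

```text
13.2 pos [656.1 -81.4 161.4] rot [-3.141  0.45   3.081] F tool [ 0.7 -4.  -1.5] M tool [0.72 0.35 0.04] w 48.36309334643828 8.000005589565262
along -z tool: -141.7 z [ 0.4342 -0.0269 -0.9004]
```

step_arm(
  targets=[
    [150,0,-0.0006,0,0,0,0],
    [150,0,-0.0006,0,0,0,0],
    [150,0,-0.0006,0,0,0,0],
  ],
  newtons=40,
)

```text
time_s: 13.5
tool_pos: [656.1, -81.5, 161.4]
ee_rot: [3.141, 0.45, 3.081]
wrist_force: [-1.8, -2.0, 0.9]
width: 46.8
gripper_force: 40.0
```

step_arm(
  targets=[
    [160,-0.0004,0,0.0009,0,0,0],
    [160,-0.0009,0,0.0018,0,0,0],
    [160,-0.0013,0.0001,0.0027,0,0,0],
    [160,-0.0017,0.0001,0.0036,0,0,0],
    [160,-0.0022,0.0001,0.0045,0,0,0],
  ],
)

```text
time_s: 14.0
tool_pos: [654.0, -81.4, 165.6]
ee_rot: [3.141, 0.45, 3.081]
wrist_force: [2.8, 0.4, -2.9]
width: 47.3
gripper_force: 40.0
```

```bash
python3 st.py
```

```text
14.0 pos [654.  -81.4 165.6] rot [3.141 0.45  3.081] F tool [-1.3  0.6  3.8] M tool [-0.12  0.04 -0.05] w 47.33074208769481 39.998953447211534
along -z tool: -136.77 z [ 0.434  -0.0261 -0.9006]
```

step_arm(
  targets=[
    [160,-0.0005,0,0.001,0,0,0],
    [160,-0.001,0,0.002,0,0,0],
    [160,-0.0015,0.0001,0.003,0,0,0],
    [160,-0.0019,0.0001,0.004,0,0,0],
    [160,-0.0024,0.0001,0.005,0,0,0],
  ],
)

```text
time_s: 14.5
tool_pos: [651.5, -81.3, 170.8]
ee_rot: [3.141, 0.45, 3.081]
wrist_force: [4.3, 1.0, -5.3]
width: 47.0
gripper_force: 40.0
```

```bash
python3 st.py
```

```text
14.5 pos [651.5 -81.3 170.8] rot [3.141 0.45  3.081] F tool [-1.5  1.3  6.6] M tool [-0.4  -0.13  0.03] w 46.96936639172217 39.99838590854779
along -z tool: -131.13 z [ 0.434  -0.0261 -0.9005]
```

step_arm(
  targets=[
    [160,-0.0004,0,0.0009,0,0,0],
    [160,-0.0009,0,0.0018,0,0,0],
    [160,-0.0009,0,0.0018,0,0,0],
  ],
)

```text
time_s: 14.8
tool_pos: [650.7, -81.2, 172.5]
ee_rot: [3.141, 0.45, 3.081]
wrist_force: [5.4, 2.2, -5.8]
width: 47.0
gripper_force: 40.0
```

```bash
python3 st.py
```

```text
14.8 pos [650.7 -81.2 172.5] rot [3.141 0.45  3.081] F tool [-2.2  2.5  7.5] M tool [-0.46 -0.16 -0.01] w 46.98979680598294 39.99823817051947
along -z tool: -129.19 z [ 0.4341 -0.026  -0.9005]
```

step_arm(
  targets=[
    [160,-0.0003,0.0002,0.0009,0,0,0],
    [160,-0.0007,0.0003,0.0018,0,0,0],
    [160,-0.0011,0.0005,0.0028,0,0,0],
  ],
)

```text
time_s: 15.1
tool_pos: [649.5, -81.1, 175.0]
ee_rot: [-3.141, 0.449, 3.081]
wrist_force: [6.6, -0.7, -7.0]
width: 47.4
gripper_force: 40.0
```

```bash
python3 st.py
```

```text
15.1 pos [649.5 -81.1 175. ] rot [-3.141  0.449  3.081] F tool [-3.  -0.3  9.2] M tool [-0.1  -0.13 -0.02] w 47.392479070250396 39.99796947464347
along -z tool: -126.19 z [ 0.4337 -0.0266 -0.9007]
```

step_arm(
  targets=[
    [160,-0.0004,0,0.0009,0,0,0],
    [160,-0.0009,0,0.0018,0,0,0],
  ],
)

```text
time_s: 15.3
tool_pos: [648.6, -81.0, 176.7]
ee_rot: [-3.142, 0.449, 3.081]
wrist_force: [7.1, 1.1, -7.3]
width: 47.5
gripper_force: 40.0
```

```bash
python3 st.py
```

```text
15.3 pos [648.6 -81.  176.7] rot [-3.142  0.449  3.081] F tool [-3.2  1.5  9.6] M tool [-0.2  -0.18  0.01] w 47.496207098166906 39.99777468619868
along -z tool: -124.29 z [ 0.4337 -0.0265 -0.9007]
```

step_arm(
  targets=[
    [160,-0.0001,0.0001,0.001,0,0,0],
    [160,-0.0004,0.0001,0.002,0,0,0],
  ],
)

```text
time_s: 15.5
tool_pos: [647.9, -81.0, 178.3]
ee_rot: [-3.141, 0.448, 3.081]
wrist_force: [6.4, -0.1, -8.5]
width: 46.7
gripper_force: 40.0
```

```bash
python3 st.py
```

```text
15.5 pos [647.9 -81.  178.3] rot [-3.141  0.448  3.081] F tool [-2.1  0.3 10.4] M tool [-0.17 -0.14 -0.01] w 46.744736200562414 39.997690259478986
along -z tool: -121.84 z [ 0.4328 -0.0265 -0.9011]
```

step_arm(
  targets=[
    [160,-0.0003,0,0.0009,0,0,0],
    [160,-0.0007,0,0.0018,0,0,0],
  ],
)

```text
time_s: 15.7
tool_pos: [647.1, -80.9, 179.9]
ee_rot: [3.142, 0.448, 3.081]
wrist_force: [6.8, -0.1, -9.5]
width: 47.2
gripper_force: 40.0
```

```bash
python3 st.py
```

```text
15.7 pos [647.1 -80.9 179.9] rot [3.142 0.448 3.081] F tool [-2.1  0.3 11.5] M tool [-0.17 -0.11  0.  ] w 47.18696938280954 39.99742718646303
along -z tool: -119.88 z [ 0.4325 -0.0263 -0.9012]
```

step_arm(
  targets=[
    [160,-0.0004,0,0.0009,0,0,0],
    [160,-0.0008,0,0.0018,0,0,0],
  ],
)

```text
time_s: 15.9
tool_pos: [646.3, -80.9, 181.6]
ee_rot: [3.141, 0.448, 3.081]
wrist_force: [6.5, -0.0, -8.8]
width: 47.6
gripper_force: 40.0
```

```bash
python3 st.py
```

```text
15.9 pos [646.3 -80.9 181.6] rot [3.141 0.448 3.081] F tool [-2.   0.3 10.7] M tool [-0.23 -0.13 -0.04] w 47.58973968236968 39.997370664495975
along -z tool: -117.9 z [ 0.4323 -0.0263 -0.9013]
```

step_arm(
  targets=[
    [160,-0.0004,0,0.0009,0,0,0],
    [160,-0.0004,0,0.0009,0,0,0],
  ],
)

```text
time_s: 16.1
tool_pos: [645.9, -80.8, 182.4]
ee_rot: [3.141, 0.448, 3.081]
wrist_force: [7.2, 0.6, -9.9]
width: 47.6
gripper_force: 40.0
```

```bash
python3 st.py
```

```text
16.1 pos [645.9 -80.8 182.4] rot [3.141 0.448 3.081] F tool [-2.2  1.  12. ] M tool [-0.22 -0.15 -0.02] w 47.57163367749022 39.9973499821499
along -z tool: -116.88 z [ 0.4322 -0.0262 -0.9014]
```

step_arm(
  targets=[
    [160,-0.0004,0,0.0009,0,0,0],
    [160,-0.0004,0,0.0009,0,0,0],
  ],
)

```text
time_s: 16.3
tool_pos: [645.5, -80.8, 183.2]
ee_rot: [3.141, 0.448, 3.081]
wrist_force: [8.0, 0.9, -10.7]
width: 47.1
gripper_force: 40.0
```

step_arm(
  targets=[
    [160,-0.0004,0,0.0009,0,0,0],
    [160,-0.0004,0,0.0009,0,0,0],
  ],
)

```text
time_s: 16.5
tool_pos: [645.2, -80.8, 183.9]
ee_rot: [3.141, 0.448, 3.081]
wrist_force: [8.7, 0.7, -11.9]
width: 47.0
gripper_force: 40.0
```

```bash
python3 st.py
```

```text
16.5 pos [645.2 -80.8 183.9] rot [3.141 0.448 3.081] F tool [-2.6  1.2 14.5] M tool [-0.22 -0.3   0.01] w 46.95903828835555 39.99695295235142
along -z tool: -115.17 z [ 0.4322 -0.0261 -0.9014]
```

step_arm(
  targets=[
    [160,-0.0004,0,0.0009,0,0,0],
    [160,-0.0004,0,0.0009,0,0,0],
  ],
)

```text
time_s: 16.7
tool_pos: [645.1, -80.8, 183.9]
ee_rot: [3.141, 0.448, 3.08]
wrist_force: [13.1, 0.1, -16.3]
width: 47.2
gripper_force: 40.0
```

```bash
python3 st.py
```

```text
16.7 pos [645.1 -80.8 183.9] rot [3.141 0.448 3.08 ] F tool [-4.7  0.9 20.3] M tool [-0.26 -0.6   0.04] w 47.17797225432383 39.99549777712673
along -z tool: -114.96 z [ 0.432  -0.026  -0.9015]
```

step_arm(
  targets=[
    [160,0.0003,0,0.0006,0,0,0],
    [160,0.0003,0,0.0006,0,0,0],
    [160,0.0003,0,0.0006,0,0,0],
  ],
)

```text
time_s: 17.0
tool_pos: [645.1, -80.7, 183.9]
ee_rot: [3.141, 0.446, 3.081]
wrist_force: [12.6, -0.2, -17.2]
width: 47.3
gripper_force: 40.0
```

```bash
python3 st.py
```

```text
17.0 pos [645.1 -80.7 183.9] rot [3.141 0.446 3.081] F tool [-3.9  0.6 20.9] M tool [-0.17 -0.5   0.02] w 47.34022880599577 39.99513802584261
along -z tool: -114.12 z [ 0.4308 -0.0259 -0.9021]
```

step_arm(
  targets=[
    [160,0,0,0.0001,0,0,0],
    [160,0,0,0.0001,0,0,0],
    [160,0,0,0.0001,0,0,0],
    [160,0,0,0.0001,0,0,0],
    [160,0,0,0.0001,0,0,0],
  ],
)

```text
time_s: 17.5
tool_pos: [645.1, -80.8, 184.0]
ee_rot: [3.141, 0.446, 3.081]
wrist_force: [13.0, -0.7, -18.4]
width: 47.3
gripper_force: 40.0
```

step_arm(
  targets=[
    [160,0,0,0,0,0,0],
    [160,0,0,0,0,0,0],
    [160,0,0,0,0,0,0],
    [160,0,0,0,0,0,0],
    [160,0,0,0,0,0,0],
  ],
)

```text
time_s: 18.0
tool_pos: [645.1, -80.8, 184.0]
ee_rot: [3.141, 0.446, 3.081]
wrist_force: [13.2, 0.1, -18.5]
width: 47.4
gripper_force: 40.0
```

```bash
python3 st.py
```

```text
18.0 pos [645.1 -80.8 184. ] rot [3.141 0.446 3.081] F tool [-3.9  0.9 22.3] M tool [-0.13 -0.56  0.01] w 47.39450705935343 39.99496338889003
along -z tool: -114.05 z [ 0.4308 -0.0259 -0.9021]
```

step_arm(
  targets=[
    [160,0,0,0,0,0,0],
    [160,0,0,0,0,0,0],
    [160,0.0004,0,-0.001,0,0,0],
    [160,0.0009,-0.0001,-0.002,0,0,0],
    [160,0.0014,-0.0001,-0.003,0,0,0],
  ],
)

```text
time_s: 18.5
tool_pos: [646.0, -80.8, 182.2]
ee_rot: [3.141, 0.447, 3.081]
wrist_force: [6.7, 0.8, -10.2]
width: 47.3
gripper_force: 40.0
```

step_arm(
  targets=[
    [160,0.0005,0,-0.001,0,0,0],
    [160,0.001,-0.0001,-0.002,0,0,0],
    [160,0.0015,-0.0001,-0.003,0,0,0],
    [160,0.002,-0.0001,-0.004,0,0,0],
    [160,0.0025,-0.0002,-0.005,0,0,0],
  ],
)

```text
time_s: 19.0
tool_pos: [648.3, -81.0, 177.5]
ee_rot: [3.141, 0.446, 3.081]
wrist_force: [4.6, 1.2, -8.9]
width: 47.1
gripper_force: 40.0
```

```bash
python3 st.py
```

```text
19.0 pos [648.3 -81.  177.5] rot [3.141 0.446 3.081] F tool [-0.3  1.5 10. ] M tool [-0.3   0.13 -0.01] w 47.07685255656938 39.99775575008243
along -z tool: -121.44 z [ 0.431  -0.0259 -0.902 ]
```

step_arm(
  targets=[
    [160,0.0005,0,-0.001,0,0,0],
    [160,0.001,0,-0.002,0,0,0],
    [160,0.0015,-0.0001,-0.003,0,0,0],
    [160,0.002,-0.0001,-0.004,0,0,0],
    [160,0.0024,-0.0002,-0.005,0,0,0],
  ],
)

```text
time_s: 19.5
tool_pos: [650.5, -81.1, 173.1]
ee_rot: [3.141, 0.447, 3.081]
wrist_force: [1.1, 1.7, -8.3]
width: 47.2
gripper_force: 40.0
```

step_arm(
  targets=[
    [160,0.0005,0,-0.001,0,0,0],
    [160,0.001,0,-0.002,0,0,0],
    [160,0.0015,-0.0001,-0.003,0,0,0],
    [160,0.002,-0.0001,-0.004,0,0,0],
    [160,0.0024,-0.0002,-0.005,0,0,0],
  ],
)

```text
time_s: 20.0
tool_pos: [652.9, -81.3, 168.2]
ee_rot: [3.141, 0.447, 3.081]
wrist_force: [-4.9, 2.6, -7.8]
width: 47.3
gripper_force: 40.0
```

```bash
python3 st.py
```

```text
20.0 pos [652.9 -81.3 168.2] rot [3.141 0.447 3.081] F tool [7.9 2.3 4.8] M tool [-0.41  1.58 -0.02] w 47.325865956868206 39.99875045847148
along -z tool: -132.08 z [ 0.4313 -0.0259 -0.9018]
```

step_arm(
  targets=[
    [160,-0.0004,0,-0.0002,0,0,0],
    [160,-0.0004,0,-0.0002,0,0,0],
  ],
)

```text
time_s: 20.2
tool_pos: [652.9, -81.3, 168.3]
ee_rot: [3.141, 0.448, 3.081]
wrist_force: [-4.4, 3.0, -9.0]
width: 47.5
gripper_force: 40.0
```

```bash
python3 st.py
```

```text
20.2 pos [652.9 -81.3 168.3] rot [3.141 0.448 3.081] F tool [8.  2.8 6.1] M tool [-0.47  1.66  0.04] w 47.477605538293055 39.99882044736296
along -z tool: -132.6 z [ 0.4322 -0.026  -0.9014]
```

step_arm(
  targets=[
    [160,-0.0008,0.0003,-0.0004,0,0,0],
    [160,-0.0008,0.0003,-0.0004,0,0,0],
    [160,-0.0008,0.0003,-0.0004,0,0,0],
  ],
)

```text
time_s: 20.5
tool_pos: [652.8, -81.3, 168.5]
ee_rot: [-3.141, 0.45, 3.081]
wrist_force: [-3.6, 1.7, -8.3]
width: 47.3
gripper_force: 40.0
```

```bash
python3 st.py
```

```text
20.5 pos [652.8 -81.3 168.5] rot [-3.141  0.45   3.081] F tool [6.9 1.5 5.9] M tool [-0.31  1.6   0.02] w 47.31027347041635 39.998676516115665
along -z tool: -133.65 z [ 0.4339 -0.0265 -0.9006]
```

step_arm(
  targets=[
    [160,-0.0005,0,-0.0002,0,0,0],
    [160,-0.0009,0,-0.0004,0,0,0],
    [160,-0.0009,0,-0.0004,0,0,0],
  ],
)

```text
time_s: 20.8
tool_pos: [652.7, -81.3, 168.7]
ee_rot: [-3.141, 0.452, 3.081]
wrist_force: [-2.1, 1.5, -7.0]
width: 47.3
gripper_force: 40.0
```

```bash
python3 st.py; python3 - <<'E'
from h import *
s=manip.observe(); print(s['qpos'].round(4),s['joint_torque'].round(2))
im=imaging.camera('wrist'); a=imaging.camera('scene')[145:265,140:260]; b=imaging.camera('side')[115:235,140:260]
out=np.zeros((600,800,3),np.uint8); out[:360,:480]=cv2.resize(im,(480,360)); out[:300,500:]=cv2.resize(a,(300,300),interpolation=cv2.INTER_CUBIC); out[300:,500:]=cv2.resize(b,(300,300),interpolation=cv2.INTER_CUBIC); cv2.imwrite('pics/c7.png',out)
E
```

```text
20.8 pos [652.7 -81.3 168.7] rot [-3.141  0.452  3.081] F tool [5.1 1.4 5.4] M tool [-0.39  1.2   0.03] w 47.3405536384621 39.99867020873353
along -z tool: -134.74 z [ 0.4357 -0.0267 -0.8997]
[-0.1644  0.287   1.8271  0.0823  0.5794 -1.733 ] [-1.270e+00 -4.349e+01 -2.710e+01 -1.200e-01 -3.500e+00 -2.000e-02]
```

View pics/c7.png

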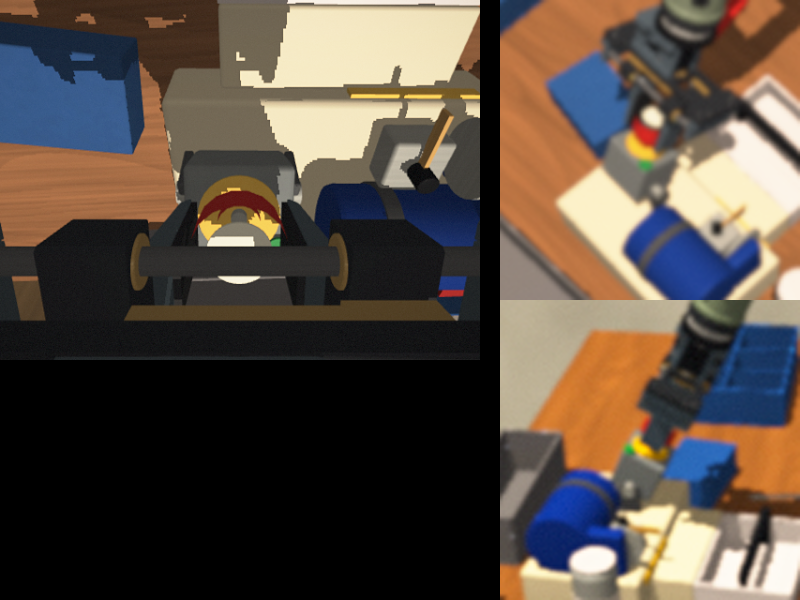

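step_arm(
  targets=[
    [160,-0.0005,0,-0.0003,0,0,0],
    [160,-0.001,0,-0.0005,0,0,0],
    [160,-0.0008,0,-0.0012,0,0,0],
    [160,-0.0004,0,-0.002,0,0,0],
    [160,-0.0001,0,-0.0027,0,0,0],
  ],
)

```text
time_s: 21.45
tool_pos: [653.5, -81.4, 166.7]
ee_rot: [-3.141, 0.454, 3.081]
wrist_force: [3.9, 3.1, -4.2]
width: 47.2
gripper_force: 40.0
```

```bash
python3 st.py
```

```text
21.45 pos [653.5 -81.4 166.7] rot [-3.141  0.454  3.081] F tool [-1.5  3.3  5.4] M tool [-0.79  0.03 -0.03] w 47.24144357925156 39.99887091340497
along -z tool: -138.4 z [ 0.4377 -0.027  -0.8987]
```

step_arm(
  targets=[
    [160,0.0005,0.0002,-0.0009,0,0,0],
    [160,0.0009,0.0003,-0.0018,0,0,0],
    [160,0.0013,0.0003,-0.0027,0,0,0],
    [160,0.0013,0.0003,-0.0027,0,0,0],
  ],
)

```text
time_s: 21.85
tool_pos: [654.8, -81.5, 164.0]
ee_rot: [-3.141, 0.454, 3.081]
wrist_force: [5.5, 1.4, -2.6]
width: 47.3
gripper_force: 40.0
```

```bash
python3 st.py
```

```text
21.85 pos [654.8 -81.5 164. ] rot [-3.141  0.454  3.081] F tool [-3.7  1.8  4.7] M tool [-0.54 -0.28 -0.  ] w 47.25182159069336 39.99910182086751
along -z tool: -141.42 z [ 0.4377 -0.0274 -0.8987]
```

step_arm(
  targets=[
    [160,0.0008,0,-0.0008,0,0,0],
    [160,0.0013,0.0001,-0.0016,0,0,0],
    [160,0.0016,0.0001,-0.0022,0,0,0],
    [160,0.0016,0.0001,-0.0022,0,0,0],
  ],
)

```text
time_s: 22.25
tool_pos: [656.0, -81.5, 161.5]
ee_rot: [-3.141, 0.453, 3.081]
wrist_force: [4.8, -0.5, -0.5]
width: 47.3
gripper_force: 40.0
```

```bash
python3 st.py
```

```text
22.25 pos [656.  -81.5 161.5] rot [-3.141  0.453  3.081] F tool [-4.1 -0.2  2.6] M tool [-0.13 -0.48  0.04] w 47.273656564737394 39.99931963859126
along -z tool: -143.55 z [ 0.4368 -0.0275 -0.8991]
```

step_arm(
  targets=[
    [160,0.0005,0,-0.0002,0,0,0],
    [160,0.0008,0,-0.0004,0,0,0],
    [160,0.0008,0,-0.0004,0,0,0],
  ],
)

```text
time_s: 22.55
tool_pos: [656.1, -81.5, 161.3]
ee_rot: [-3.14, 0.452, 3.081]
wrist_force: [1.0, -1.6, 4.8]
width: 47.4
gripper_force: 40.0
```

```bash
python3 st.py
```

```text
22.55 pos [656.1 -81.5 161.3] rot [-3.14   0.452  3.081] F tool [-3.1 -1.6 -3.8] M tool [ 0.19 -0.26 -0.  ] w 47.42852158328861 40.00076974974945
along -z tool: -143.09 z [ 0.4359 -0.0275 -0.8996]
```

step_arm(
  targets=[
    [150,0.0002,0,0.0004,0,0,0],
    [150,0.0002,0,0.0004,0,0,0],
    [150,0.0002,0,0.0004,0,0,0],
  ],
  newtons=5,
)

```text
time_s: 22.85
tool_pos: [656.0, -81.4, 161.1]
ee_rot: [-3.14, 0.451, 3.081]
wrist_force: [0.2, -3.2, 4.9]
width: 47.8
gripper_force: 5.0
```

step_arm(
  targets=[
    [100,0,0,0,0,0,0],
    [60,0,0,0,0,0,0],
    [20,0,0,0,0,0,0],
    [0,0,0,0,0,0,0],
    [0,0,0,0,0,0,0],
  ],
)

```text
time_s: 23.35
tool_pos: [655.5, -80.7, 160.0]
ee_rot: [3.141, 0.449, 3.081]
wrist_force: [-0.7, 0.9, 0.7]
width: 84.7
gripper_force: 0.0
```

step_arm(
  targets=[
    [0,0,0,0,0,0,0],
    [0,-0.002,0,0.004,0,0,0],
    [0,-0.009,0.0005,0.018,0,0,0],
    [0,-0.018,0.001,0.036,0,0,0],
    [0,-0.026,0.0015,0.054,0,0,0],
  ],
)

```text
time_s: 23.85
tool_pos: [629.1, -79.4, 216.1]
ee_rot: [-3.141, 0.45, 3.081]
wrist_force: [-0.4, -0.4, -0.8]
width: 91.1
gripper_force: 0.0
```

step_arm(
  targets=[
    [0,-0.015,0.001,0.03,0,0,0],
    [0,-0.029,0.002,0.06,0,0,0],
    [0,-0.029,0.002,0.06,0,0,0],
    [0,-0.029,0.002,0.06,0,0,0],
  ],
)

```text
time_s: 24.25
tool_pos: [600.5, -77.4, 276.5]
ee_rot: [-3.141, 0.453, 3.081]
wrist_force: [0.2, 0.8, -0.2]
width: 91.2
gripper_force: 0.0
```

```bash
python3 st.py; python3 - <<'E'
from h import *
s=manip.observe(); im=imaging.camera('wrist'); w=cam('wrist',s); im=im.astype(int); b,g,r=im[...,0],im[...,1],im[...,2]
m=((b>190)&(r>200)).astype(np.uint8)
n,l,st,ce=cv2.connectedComponentsWithStats(m)
for i in range(1,n):
    if st[i][4]>300: print(ce[i].round(1),st[i])
ex=np.array([.998,-.061,0]);ey=np.array([.061,.998,0]);H=np.array([668.9,-6,105])+20*ex-75*ey
for th in (.40,.43,.455,.48,.52):
    ax=-np.sin(th)*ex+np.array([0,0,np.cos(th)]); print(th,proj(w,H+92*ax).round(1))
# tray: predicted corners
ct=np.array([569.1,.07,0])-65*ex
for X,z in ((-65,45),(65,45)):
  for Y in (-90,90): print('tray',X,Y,proj(w,ct+X*ex+Y*ey+[0,0,z]).round(1))
E
```

```text
24.25 pos [600.5 -77.4 276.5] rot [-3.141  0.453  3.081] F tool [-0.1  0.8  0.3] M tool [-0.06  0.28  0.03] w 91.20214175503811 0.0
along -z tool: -15.7 z [ 0.4366 -0.027  -0.8992]
[322.5   7.4] [ 245    0  157   17 2432]
[348.3  33. ] [ 246    0  188   40 1087]
[327.1  68.2] [ 243   43  179   53 8651]
[317.1 129.2] [ 274  112   96   53 2724]
[253.8 196.1] [ 235  178   39   37 1145]
0.4 [255.1 202. ]
0.43 [255.1 198.8]
0.455 [255.1 196.1]
0.48 [255.1 193.4]
0.52 [255.1 188.9]
tray -65 -90 [ 234.3 -148.5]
tray -65 90 [ 480.8 -148.9]
tray 65 -90 [239.6  39.3]
tray 65 90 [423.5  39.1]
```

```bash
python3 -c "
from cell import manip; print(manip.close_job())"
```

```text
the job is handed in; nothing more can be done
None
```

The job is handed in at about 24 s. The chip tray is flush and centred against the apron. The start knob was pulled to its stop at about 25 mm and held there at about 21 N for over a second. It was then guided back in and released, and the control head's angle was unchanged.

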